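# Pack the lemon in the lunchbox and click its lid shut

## Robot

A 7-joint arm with a two-finger parallel gripper is mounted at the origin on a cart in front of the work surface, level with it; the furniture and walls round the work are solid. World frame = base frame: x ahead of the robot, y to its left, z up, the work surface at z = 0. Lengths are in m, angles in rad, forces in N, time in s.
With the tool pointing down it reaches from about 0.4 to 0.925 m from the base axis. Payload 5.6 kg.
Tool frame: the origin (TCP) lies midway between the tips of the shut fingers; the grasp point (between the pads) lies 19 mm behind it; z points along the fingers, y is the line along which they close (so a half turn about z gives the same grasp; the last joint's range is limited). The gripper opens to 85 mm and grips with 20 to 120 N. Pads are 22 mm wide; open, the fingers measure 114 mm over their backs; the gripper's body (76 mm by 85 mm) begins 54 mm behind the grasp point. The pads swing forward as they close: fully open they stand 13 mm farther back than shut.
Start: joints at [-1.282, 0.468, -0.012, 1.603, 0.006, 1.071, -0.056], TCP at [0.212, 0.615, 0.231] pointing down, gripper open.
Joint ranges: [-2.53, 2.53], [-0.31, 2.02], [-1.57, 1.55], [0.28, 2.44], [-1.29, 4.43], [0.15, 1.84], [-2.92, 2.92]. Speed limits (rad/s): [2.57, 2.57, 3.14, 3.14, 3.14, 3.14, 3.14].

## Interface

Orientations are given as a rotation vector (axis times angle).
In Python, from rig import observe, grab_frame, hand_in gives the robot as it stands.
- The arm moves only by the shell command python3 -m crank 'ROWS' [FORCE]. ROWS is JSON, a list that holds one entry, the list of rows, each a list of 7 numbers: the shift along the tool's x, y, z in mm, then the turn, a rotation vector about the tool's x, y, z in degrees, then the closure, from -1 (fully open) to 1 (shut). In form: [[[tx, ty, tz, wx, wy, wz, grip], ...]]. A call has exactly 10 rows; each row is the pose to reach, as a shift and turn from the pose commanded when the call began, along the tool's axes at that moment; what a row does not reach only later rows make up. A row lasts 1/8 s, in which the tool goes at most 62.5 mm and 10.7 degrees, less where a joint would pass 70% of its speed; a pose out of reach is approached as far as the arm can. A call with a gripper value outside its range is refused whole. The fingers move at their own pace and stop on an object; FORCE is the grip in N (left out, the last holds). Time passes only in rows, so rows that repeat a pose let the fingers close, or fill a call up. It gives the time, the measured TCP pose, the force, the opening and the grip force at its end, in the units of the state.
- observe(): the state, without advancing time (a new reading comes with each control period).
- grab_frame(name): name is "scene" or "side" or "wrist"; returns a dict with "color" (400x640x3 uint8, red, green, blue), "fovy" (degrees; the focal length in pixels is half the picture's height over the tangent of half this angle, whatever the lens; pixels are square), "cx", "cy" (the principal point, pixels), "R" (3x3) and "t" (3): a world point X has camera coordinates R X + t; the wrist camera has in their place "tool_from_camera" (4x4, takes a point from camera to tool coordinates, whose origin is the TCP and whose axes are the flange's). Camera axes: x right, y down, z forward; pixel columns grow to the right and rows downward; lengths in m; the calibration is good to about 2 mm. The wrist camera is an equidistant fisheye: a pixel r from the principal point sees the ray r / f radians off the axis. A picture is of the moment at which its call begins: read the wrist's pose just before it. There is no depth.
- hand_in(): hands the job in; it is judged then, once.
The state is a dict: "time": time; "joint_pos": joint angles; "qd": joint speeds; "joint_torque": joint torques, N m; "position": TCP position; "orientation": TCP orientation; "wrist_force": force on the tool from outside, world axes, zero at the start; "moment": the same for the moment, N m; "finger_gap": opening from 0.0 (shut) to 1.0 (fully open); "gripper_force": force on a finger pad.
Only numpy, scipy, OpenCV 4.12 (cv2) and the standard library are available. Lean on these libraries where they do the work, as an engineer would, in place of code of your own. Each camera call takes 0.05 s, during which the arm holds its last target. There are 200 camera calls.

## Task

Put the yellow lemon into the open green lunchbox on the worktop, then swing the white lid over and press its front edge down against the springy seal until the orange catch snaps back over it and holds it fully shut. Press firmly but never with more than 35 N, which would crack the lid, and leave the apple, the mug and the salt shaker where they stand.

Things in the scene. Friction and masses are not known exactly. Their poses are not given: they have to be found in the camera images.
- lunchbox: Green plastic lunchbox, fixed to the worktop: 130 (x) x 190 (y) mm, rim 66 mm high, walls and floor 4 mm thick, open on top. Origin at the centre of its underside; z up; +x points to the hinged rim (away from the robot, within 26 degrees), -x to the front with the orange catch. A grey springy seal strip along the front rim stands up to 77 to 85 mm high, so keep clear of it.
- lid (a joint): Opening angle of the lid in rad: 0 = level, 1.57 = upright, 1.9 = stop. Starts standing open, 1.45 to 1.7. The hinge is stiff: the lid stays where it is put; about 1 N at its edge moves it. Let go, it reads 0.00 to 0.07 when latched, depending on how high the catch is fitted, and about 0.03 more when it only lies on the seal. The catch begins to resist at 0.14 to 0.20.
- lid_hinge (a point): Middle of the lid's hinge axis, 72 mm above the lunchbox's underside and 67 mm behind its centre, in the plane of the lid's underside. The point turns with the lid: its x axis points along the lid from free edge to hinge, z out of the outer face (up when shut), y along the hinge axis.
- lid_press (a point): Orange thumb mark (22 mm) on the outer face of the white lid, 123 mm from the hinge, at the middle of the free edge (139 mm from the hinge; lid 196 mm wide, 7 mm thick). Axes as lid_hinge. Pressed here, the catch resists with 4 to 12 N and gives way; 4 to 5 mm lower the seal resists with 6 to 15 N until, 3 mm on, the lid latches; then a hard stop. 17 to 25 N latches it.
- lemon_mid (a point): Middle of the loose yellow lemon, 78 mm long along its own x axis, 55 mm across y and 56 mm high, about 0.1 kg; it lies on its side on the worktop, on the left or right of the lunchbox.
- apple: Red apple, 76 mm, loose, on the other side of the lunchbox from the lemon; origin at the centre of its underside. To be left alone.
- mug_plum: Green and white mug, 78 x 116 x 101 mm high, loose, standing behind on the left; origin at the centre of its underside. To be left alone.
- salt_shaker: Glass salt shaker, 44 mm across and 90 mm high, loose, standing behind on the right; origin at the centre of its underside. To be left alone.
- catch (a joint): How far the orange spring catch is pushed outward, m: 0 = home. It stands before the middle of the front wall (36 mm wide, 66 to 74 mm high, up to 89 mm from the lunchbox's origin); its height differs from box to box by 8 mm and is not given. The lid's tongue pushes it out by 5 to 8 mm; it stays out while the lid only lies on the seal and snaps home (0) when the lid latches.
Not all that is in view belongs to the job. What is shaped like the part that bears lemon_mid but pink is not meant.

How it is judged:
On the way, in this order (a step that is already met when the one before it is completed fails the run):
1. the lemon lies inside the lunchbox while the lid is still open (x of lemon_mid in the frame of lunchbox between -0.065 and 0.065 m and y of lemon_mid in the frame of lunchbox between -0.095 and 0.095 m and z of lemon_mid in the frame of lunchbox below 0.055 m and value of joint lid above 0.3 rad), for 0.2 s.
2. the lid is pressed fully home, past the catch (value of joint catch below 0.0015 m and value of joint lid below 0.08 rad), for 0.1 s.
At the end, for the whole second after the job is handed in: The lemon lies inside the lunchbox and the lid, let go, is held fully shut: catch home over its tongue (pushed out less than 1.5 mm) and lid angle below 0.08 rad (all of step 2 and x of lemon_mid in the frame of lunchbox between -0.065 and 0.065 m and y of lemon_mid in the frame of lunchbox between -0.095 and 0.095 m and z of lemon_mid in the frame of lunchbox below 0.055 m); the robot touches nothing.
It fails at once if the lunchbox or its lid is pressed or struck with more than 35 N (contact force between any of the fingers, the arm and lunchbox above 35 N).
It fails at once if the apple, the mug or the salt shaker is moved by more than 40 mm (distance of any of apple, mug_plum, salt_shaker from where it was at the start of the episode above 0.04 m).
It also fails if it takes over 64 s, if anything falls off the work surface, if the arm or the gripper's body presses on something with over 40 N, if the wrist force passes 120 N, or if a joint passes its speed limit or range.

## Working session

There is one attempt and no reset: what is moved stays moved. The work goes in short steps, Python scripts to look and compute and a shell command to move; the robot and the scene stay as the last step left them, time stands still between calls to the robot, and variables do not carry over. Pictures are saved under pics/ and viewed, at most 12 in all, crops included, and the job is handed in when it is done.

```bash
mkdir -p pics; cat > h.py <<'E'
import numpy as np,cv2,pickle,sys
from scipy.spatial.transform import Rotation as Ro
def K(f,h=400): return h/2/np.tan(np.radians(f['fovy'])/2)
def ray(f,u,v):
    d=np.array([(u-f['cx'])/K(f),(v-f['cy'])/K(f),1.]); R=np.array(f['R']);t=np.array(f['t'])
    d=R.T@d; return -R.T@t,d/np.linalg.norm(d)
def onz(f,u,v,z):
    o,d=ray(f,u,v); return o+d*(z-o[2])/d[2]
def tri(f1,p1,f2,p2):
    o1,d1=ray(f1,*p1);o2,d2=ray(f2,*p2)
    s=np.linalg.lstsq(np.c_[d1,-d2],o2-o1,rcond=None)[0]
    a,b=o1+s[0]*d1,o2+s[1]*d2
    return (a+b)/2,np.linalg.norm(a-b)
def proj(f,X):
    c=np.array(f['R'])@np.array(X)+np.array(f['t']); return c[:2]/c[2]*K(f)+[f['cx'],f['cy']]
def save(n,img): cv2.imwrite('pics/'+n,img[:,:,::-1])
E
python3 - <<'E'
from h import *
from rig import observe,grab_frame
o=observe(); print(o)
F={n:grab_frame(n) for n in('scene','side','wrist')}
pickle.dump((o,F),open('f0.pkl','wb'))
for n in F:
    f=F[n]; print(n,f['fovy'],f['cx'],f['cy'],f.get('R'),f.get('t'),f.get('tool_from_camera')); save(n+'0.png',f['color'])
E
```

```text
{'time': 0.0, 'joint_pos': array([-1.28202117,  0.46839582, -0.01160874,  1.60365724,  0.00602573,
        1.07139216, -0.05628577]), 'qd': array([-0.00214899,  0.00022585,  0.00041918,  0.00176166,  0.00084506,
        0.00030751, -0.00097082]), 'joint_torque': array([ 4.00870304e-04, -5.32383728e+01,  2.15423957e-02, -2.51305014e+01,
        1.13800820e-02,  7.95207219e-03, -1.36278888e-05]), 'position': array([0.211601  , 0.61398589, 0.23031232]), 'orientation': array([-5.18787851e-01, -3.09830267e+00,  2.84580202e-03]), 'wrist_force': array([ 0.49963988, -0.27653559, -0.49037777]), 'moment': array([0.00168296, 0.01848064, 0.0372779 ]), 'gripper_force': 0.0, 'finger_gap': 0.9942098267812656}
scene 50.823455452639735 319.81482620989516 196.9376889880636 [[-0.64676529 -0.76262753 -0.00969054]
 [-0.35985657  0.31633863 -0.8777432 ]
 [ 0.67245662 -0.56420663 -0.47903337]] [0.52007254 0.18201631 1.13771164] None
side 50.12524486842001 316.3825300597463 196.04814060661406 [[ 0.97368628 -0.2269515   0.02068934]
 [-0.09448396 -0.48463718 -0.86959737]
 [ 0.20738325  0.84476021 -0.49332785]] [-0.46188959  0.22235542  0.90416109] None
wrist 65.70646984690485 320.9823563262741 198.3360614293073 None None [[-9.26847893e-05 -9.62564385e-01 -2.71053125e-01  7.00190583e-02]
 [ 9.99999990e-01 -1.17606139e-04  7.56998925e-05 -3.25834138e-04]
 [-1.04743532e-04 -2.71053116e-01  9.62564386e-01 -1.42463816e-01]
 [ 0.00000000e+00  0.00000000e+00  0.00000000e+00  1.00000000e+00]]
```

View pics/scene0.png

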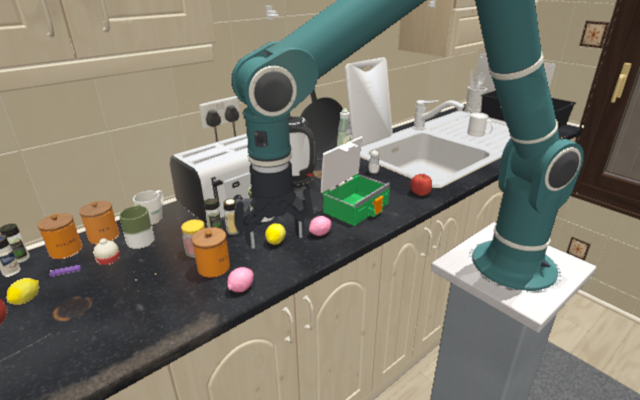

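View pics/side0.png

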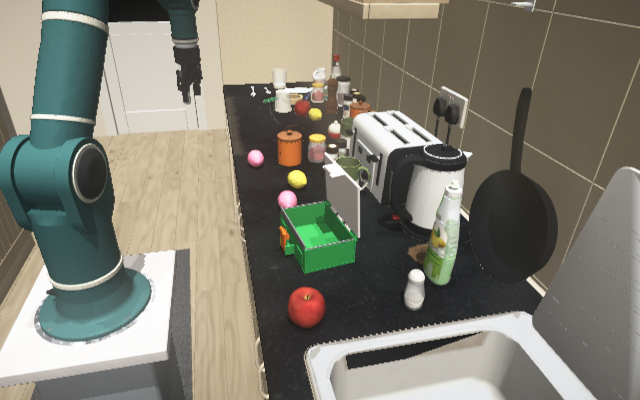

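The scene view shows the green box at (355,200) with its lid upright at (342,165). A yellow lemon is at (275,234), pink look-alikes at (320,226) and (240,280), and a far yellow lemon at (22,291). In the side view these are the box at (318,235), the lemon at (297,179), pinks at (288,201) and (256,158), and the far lemon at (315,115).

Candidates: yellow (275,234), far yellow (22,291), pink (320,226), pink (240,280). I choose the yellow one at (275,234), which lies beside the lunchbox.

```bash
cat >> h.py <<'E'
def blobs(f,lo,hi,amin=30):
    h=cv2.cvtColor(f['color'],cv2.COLOR_RGB2HSV); m=cv2.inRange(h,lo,hi)
    n,l,s,c=cv2.connectedComponentsWithStats(m)
    return [(s[i],c[i],(l==i).astype(np.uint8)) for i in range(1,n) if s[i][4]>=amin]
Y=((24,150,90),(34,255,255)); G=((50,150,40),(75,255,255)); O=((8,200,120),(18,255,255)); P=((160,60,120),(178,200,255))
E
python3 - <<'E'
from h import *
o,F=pickle.load(open('f0.pkl','rb'))
s,d=F['scene'],F['side']
for n,c in(('Y',Y),('G',G),('O',O),('P',P)):
    for k in('scene','side'):
        for st,ce,m in blobs(F[k],*c): print(n,k,st,ce.round(1))
L=[max([b for b in blobs(F[k],*Y) if abs(b[1][0]-u)<25 and abs(b[1][1]-v)<25],key=lambda b:b[0][4]) for k,u,v in(('scene',275,234),('side',297,179))]
print('lemon',tri(s,L[0][1],d,L[1][1]), onz(s,*L[0][1],.028),onz(d,*L[1][1],.028))
a=cv2.resize(s['color'][130:260,240:440],None,fx=3,fy=3,interpolation=cv2.INTER_CUBIC)
b=cv2.resize(d['color'][140:280,230:380],None,fx=4,fy=4,interpolation=cv2.INTER_CUBIC)
save('cs.png',a);save('cd.png',b)
E
```

```text
Y scene [182 220  22  12 193] [192.5 225.5]
Y scene [265 223  20  22 335] [274.6 233.4]
Y scene [  7 278  32  26 608] [ 21.9 290.8]
Y side [291 176  16  12  58] [298.5 183.4]
G scene [325 175  57  30 760] [354.3 189.4]
G scene [380 189   9  17  79] [385.1 196.8]
G scene [323 194  53  32 833] [348.1 210.6]
G side [293 210  46  38 794] [313.1 231.2]
G side [ 303  232   54   41 1128] [329.9 255.6]
G side [285 240  10  14  90] [289. 248.]
O scene [373 197  10  17  90] [377.6 205. ]
O scene [ 41 225  40  33 804] [ 61.5 241.8]
O scene [195 241  34  36 843] [212.4 260.4]
P scene [309 216  23  20 297] [319.5 226.2]
P scene [227 267  27  25 432] [239.7 280.3]
P side [247 149  17  17 129] [254.9 158.7]
P side [278 190  19  18 153] [286.7 200. ]
lemon (array([0.51585292, 0.41491712, 0.01874597]), np.float64(0.009688179001077341)) [0.51157802 0.42092988 0.028     ] [0.50797143 0.3904426  0.028     ]
```

View pics/cs.png

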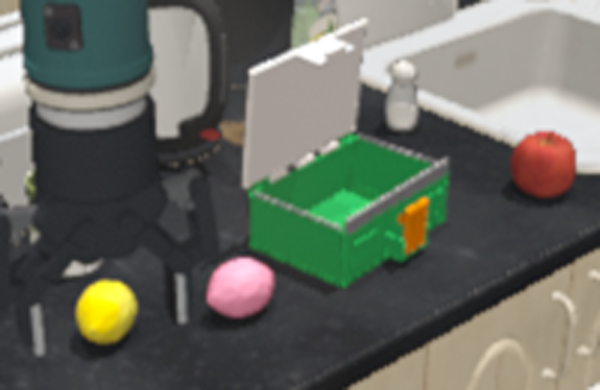

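View pics/cd.png

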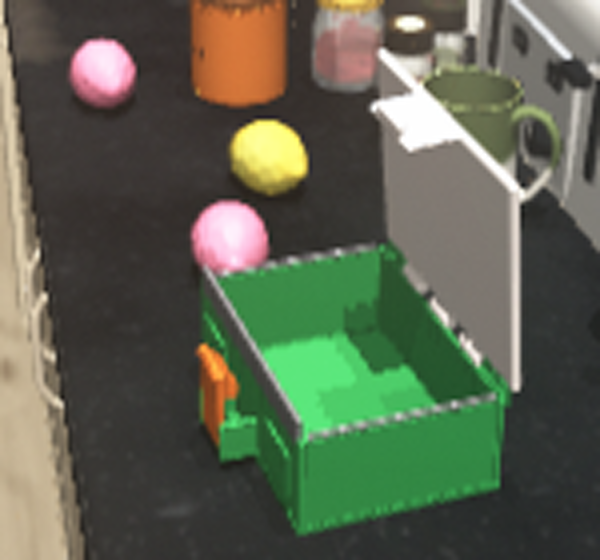

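The crops show a yellow lemon at scene (275,234) and side (297,179), with pink decoys next to it that I leave alone. The box's lower corners are at scene (355,224.7), (324,212.7) and (389.3,199.3), and side (305,273) and (354.2,261.7).

```bash
python3 - <<'E'
from h import *
o,F=pickle.load(open('f0.pkl','rb'))
s,d=F['scene'],F['side']
Y2=((22,100,80),(36,255,255))
L=[max([b for b in blobs(F[k],*Y2) if abs(b[1][0]-u)<25 and abs(b[1][1]-v)<25],key=lambda b:b[0][4]) for k,u,v in(('scene',275,234),('side',297,179))]
print([ (l[0],l[1]) for l in L])
print('lemon',tri(s,L[0][1],d,L[1][1]), onz(s,*L[0][1],.028),onz(d,*L[1][1],.028))
for f,l,n in((s,L[0],'s'),(d,L[1],'d')):
    ys,xs=np.nonzero(l[2]); e=cv2.fitEllipse(cv2.findContours(l[2],0,1)[0][0]); print(n,e)
pp=lambda f,u,v,z:print(u,v,onz(f,u,v,z).round(4))
print('LF LB RF bottom scene')
for p in((355,224.7),(324,212.7),(389.3,199.3)): pp(s,*p,0)
print('RF RB bottom side'); 
for p in((305,273),(354.2,261.7)): pp(d,*p,0)
print('RB rim, LB rim side')
pp(d,354,239.5,.066); pp(d,326,203,.066)
print('lid corners side(outer top right, top left) / scene', tri(d,(360.5,187),s,(362,137.5)),tri(d,(325.5,153),s,(323.5,153)))
print('pinks',onz(s,319.5,226.2,.028),onz(s,239.7,280.3,.028))
print('mug',onz(d,349,178,0),'salt',onz(s,374,172.5,0),'apple',onz(s,421.5,196,0))
w=F['wrist']
E
```

```text
[(array([265, 223,  21,  22, 365], dtype=int32), array([274.86849315, 233.24931507])), (array([287, 170,  20,  19, 290], dtype=int32), array([296.72068966, 178.62068966]))]
lemon (array([0.50865223, 0.42151412, 0.02946258]), np.float64(0.0014072705762199983)) [0.51163441 0.42007437 0.028     ] [0.50852407 0.42321462 0.028     ]
s ((274.8793029785156, 233.251708984375), (19.510452270507812, 21.934297561645508), 30.46254539489746)
d ((296.7129211425781, 178.63800048828125), (17.200910568237305, 19.582530975341797), 116.48615264892578)
LF LB RF bottom scene
355 224.7 [0.4218 0.1796 0.    ]
324 212.7 [0.5415 0.2047 0.    ]
389.3 199.3 [ 0.4608 -0.0252  0.    ]
RF RB bottom side
305 273 [0.4474 0.0011 0.    ]
354.2 261.7 [0.5729 0.0182 0.    ]
RB rim, LB rim side
354 239.5 [0.5682 0.0188 0.066 ]
326 203 [0.5451 0.1955 0.066 ]
lid corners side(outer top right, top left) / scene (array([0.56985884, 0.01177677, 0.20771036]), np.float64(0.004532672415638699)) (array([0.54199576, 0.20382902, 0.21020188]), np.float64(0.002895383941634312))
pinks [0.45481796 0.29711083 0.028     ] [0.395356   0.60765014 0.028     ]
mug [6.90581166e-01 4.48354531e-01 1.11022302e-16] salt [ 0.64547666 -0.14450033  0.        ] apple [ 0.40230012 -0.12816573  0.        ]
```

View pics/wrist0.png

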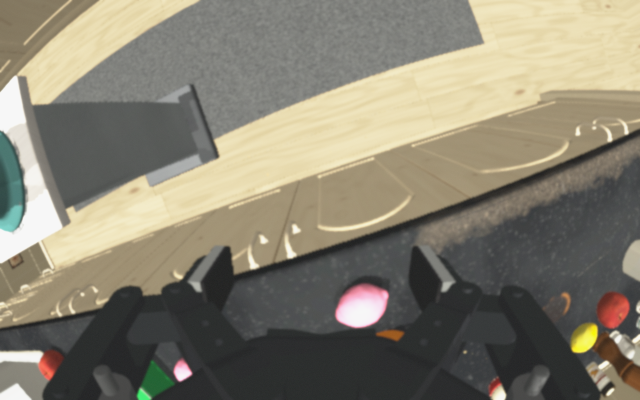

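The wrist view shows the pink decoy at (362,305) between the open fingers. The yellow lemon is not in view. The box estimate is centre (0.495, 0.101) with yaw about 8.2°. The rear-lid corners agree, with a width of 194 mm and a height of 0.21. The lemon is at (0.510, 0.4215, 0.029). I move above it and look.

```bash
cat >> h.py <<'E'
def togo(X,yaw=None):
    "tool-frame shift (mm) to world X; wz (deg) so that tool y has world yaw"
    from rig import observe
    o=observe(); R=Ro.from_rotvec(o['orientation']).as_matrix()
    y=np.degrees(np.arctan2(R[1,1],R[0,1]))
    print('t',o['time'].__round__(2),'pos',o['position'].round(4),'yaw_y',y.round(1),'z',R[:,2].round(3),'F',o['wrist_force'].round(1),'gap',round(o['finger_gap'],2),'gf',round(o['gripper_force'],1))
    print('shift',(R.T@(np.array(X)-o['position'])*1000).round(1), 'wz', None if yaw is None else -((yaw-y+90)%180-90))
def wray(f,o,u,v):
    T=np.array(f['tool_from_camera']); fo=K(f); x,y=u-f['cx'],v-f['cy']; r=np.hypot(x,y); th=r/fo
    d=np.array([np.sin(th)*x/r,np.sin(th)*y/r,np.cos(th)]) if r>0 else np.array([0,0,1.])
    R=Ro.from_rotvec(o['orientation']).as_matrix()
    return o['position']+R@T[:3,3],R@T[:3,:3]@d
def wonz(f,o,u,v,z):
    c,d=wray(f,o,u,v); return c+d*(z-c[2])/d[2]
E
python3 -c "
from h import *
togo([.51,.4215,.23])"
python3 -m crank '[[[-50,-12,0,0,0,0,-1],[-100,-25,0,0,0,0,-1],[-150,-37,0,0,0,0,-1],[-200,-49,0,0,0,0,-1],[-250,-62,0,0,0,0,-1],[-300,-74,0,0,0,0,-1],[-344,-85,0,0,0,0,-1],[-344,-85,0,0,0,0,-1],[-344,-85,0,0,0,0,-1],[-344,-85,0,0,0,0,-1]]]' 30
python3 - <<'E'
from h import *
from rig import *
o=observe(); f=grab_frame('wrist'); save('w1.png',f['color']); pickle.dump((o,f),open('w1.pkl','wb'))
togo([.51,.4215,.23])
for st,c,m in blobs(f,(22,100,80),(36,255,255),200):
    e=cv2.fitEllipse(max(cv2.findContours(m,0,1)[0],key=len)); print(st,c,e, wonz(f,o,*e[0],.028))
    a=np.radians(e[2]+90); h=np.array([np.cos(a),np.sin(a)])*e[1][1]/2   # major axis
    p,q=[wonz(f,o,*(np.array(e[0])+k*h),.028) for k in(1,-1)]; D=p-q
    b=np.array([-np.sin(a),np.cos(a)])*e[1][0]/2; p2,q2=[wonz(f,o,*(np.array(e[0])+k*b),.028) for k in(1,-1)]
    print('major',np.linalg.norm(D),'yaw',np.degrees(np.arctan2(D[1],D[0])),'minor',np.linalg.norm(p2-q2),'mid',(p+q)/2)
E
```

```text
t 0.15 pos [0.2117 0.6141 0.2306] yaw_y 71.0 z [-0.    -0.001 -1.   ] F [-0.1 -0.1  0.9] gap 1.0 gf 0.0
shift [-344.8  -84.9    0.7] wz None
time: 1.4
position: [0.5077, 0.4235, 0.2311]
orientation: [-0.515, -3.098, -0.0]
wrist_force: [-0.1, 0.4, 0.2]
finger_gap: 1.001
gripper_force: 0.0
t 1.45 pos [0.5078 0.4235 0.2313] yaw_y 71.1 z [-0.001  0.    -1.   ] F [-0.1  0.3 -0.3] gap 1.0 gf 0.0
shift [-2.7 -1.2  1.3] wz None
[ 294  146   56   59 2579] [321.80457542 175.29391237] ((321.7984313964844, 175.29782104492188), (48.88042449951172, 65.15219116210938), 39.4891357421875) [0.50780728 0.42418401 0.028     ]
major 0.07532898534994177 yaw -57.74737708098193 minor 0.05621803784581787 mid [0.5080829  0.42363558 0.028     ]
[ 491  198   45   52 1769] [512.7003957  223.01074053] ((512.7132568359375, 222.9922332763672), (41.72789764404297, 52.07699966430664), 24.475059509277344) [0.65168488 0.65227312 0.028     ]
major 0.07247215352568229 yaw -37.44305798393884 minor 0.08000425866942375 mid [0.65239931 0.6527059  0.028     ]
```

```bash

python3 -c "
from h import *
togo([.508,.4238,.008],32.3)"
```

```text
t 1.45 pos [0.5078 0.4235 0.2313] yaw_y 71.1 z [-0.001  0.    -1.   ] F [-0.1  0.3 -0.3] gap 1.0 gf 0.0
shift [-2.000e-01  3.000e-01  2.233e+02] wz 38.83992113152432
```

View pics/w1.png

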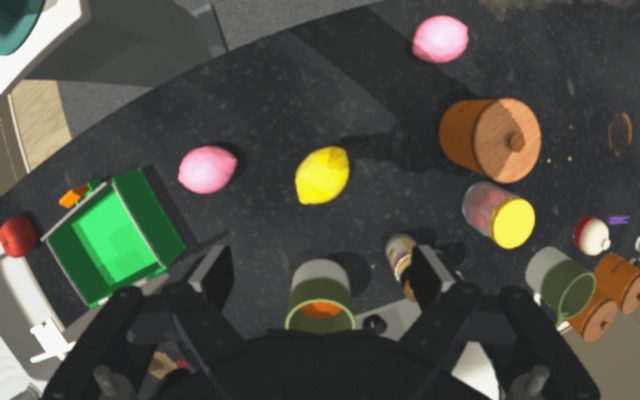

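The wrist crop confirms the lemon at (322,175), long axis slanting. The box is at (115,235), the pink decoy at (207,169), and the mug at (320,300) and the orange pot at (495,140) are close by. I check clearances.

```bash

python3 - <<'E'
from h import *
from rig import *
o,f=pickle.load(open('w1.pkl','rb'))
for n,p,z in(('mug near base',(320,262),0),('mug near top',(320,300),.101),('pot base near',(443,145),0),('pot top centre',(510,140),.1),('pot top near',(472,140),.1),('jar base',(465,205),0)): print(n,wonz(f,o,*p,z).round(3))
print(observe()['joint_pos'])
s,d=pickle.load(open('f0.pkl','rb'))[1]['scene'],pickle.load(open('f0.pkl','rb'))[1]['side']
print(tri(s,(210,236),d,(290,134)))
E
```

```text
mug near base [0.625 0.382 0.   ]
mug near top [0.618 0.384 0.101]
pot base near [0.524 0.582 0.   ]
pot top centre [0.518 0.621 0.1  ]
pot top near [0.506 0.576 0.1  ]
jar base [0.613 0.594 0.   ]
[-0.80318677  0.4847822   0.0808321   1.57770736 -0.04352881  1.08102083
  0.53048528]
(array([0.52043118, 0.61440261, 0.10186611]), np.float64(0.004043332580853411))
```

```bash

python3 -m crank '[[[0,0,30,0,0,10,-1],[0,0,60,0,0,20,-1],[0,0,90,0,0,30,-1],[0,0,120,0,0,39,-1],[0,0,160,0,0,39,-1],[0,0,190,0,0,39,-1],[0,0,210,0,0,39,-1],[0,0,224,0,0,39,-1],[0,0,224,0,0,39,-1],[0,0,224,0,0,39,-1]]]' 30
python3 -c "
from h import *
togo([.508,.4238,.008],32.3)"
```

```text
time: 2.7
position: [0.51, 0.4226, 0.0084]
orientation: [1.523, 2.747, 0.003]
wrist_force: [0.4, -0.9, 0.1]
finger_gap: 1.001
gripper_force: 0.0
t 2.7 pos [0.51   0.4226 0.0084] yaw_y 32.0 z [ 0.001  0.001 -1.   ] F [ 0.4 -0.9  0.1] gap 1.0 gf 0.0
shift [ 2.1 -1.1  0.4] wz -0.31851644658027567
```

Close, then lift.

```bash

python3 -m crank '[[[0,0,0,0,0,0,1],[0,0,0,0,0,0,1],[0,0,0,0,0,0,1],[0,0,0,0,0,0,1],[0,0,0,0,0,0,1],[0,0,-15,0,0,0,1],[0,0,-50,0,0,0,1],[0,0,-100,0,0,0,1],[0,0,-150,0,0,0,1],[0,0,-192,0,0,0,1]]]' 30
python3 - <<'E'
from h import *
togo([.495,.101,.2])
E
```

```text
time: 3.95
position: [0.5095, 0.4222, 0.2025]
orientation: [1.523, 2.747, 0.003]
wrist_force: [1.1, 0.8, -2.4]
finger_gap: 0.621
gripper_force: 32.0
t 3.95 pos [0.5095 0.4222 0.2025] yaw_y 32.0 z [ 0.002  0.002 -1.   ] F [ 1.1  0.8 -2.4] gap 0.62 gf 32.0
shift [-264.8 -182.4    2. ] wz None
```

```bash

python3 -m crank '[[[-28,-31,0,0,0,-10,1],[-56,-62,0,0,0,-20,1],[-85,-94,0,0,0,-30,1],[-120,-114,0,0,0,-40,1],[-155,-134,0,0,0,-50,1],[-190,-153,0,0,0,-60,1],[-225,-172,0,0,0,-66,1],[-261,-192,0,0,0,-66,1],[-261,-192,0,0,0,-66,1],[-261,-192,0,0,0,-66,1]]]'
python3 - <<'E'
from h import *
from rig import *
togo([.485,.0995,.043],98.2)
o=observe(); f=grab_frame('wrist'); save('w2.png',f['color']); pickle.dump((o,f,grab_frame('side'),grab_frame('scene')),open('w2.pkl','wb'))
E
```

```text
time: 5.2
position: [0.4848, 0.0996, 0.1999]
orientation: [-0.219, 3.133, 0.001]
wrist_force: [-1.0, 0.6, -1.5]
finger_gap: 0.619
gripper_force: 32.0
t 5.2 pos [0.4848 0.0996 0.1999] yaw_y 98.0 z [ 0.001  0.001 -1.   ] F [-1.   0.6 -1.5] gap 0.62 gf 32.0
shift [ -0.   -0.2 156.9] wz -0.21303885305091796
```

View pics/w2.png

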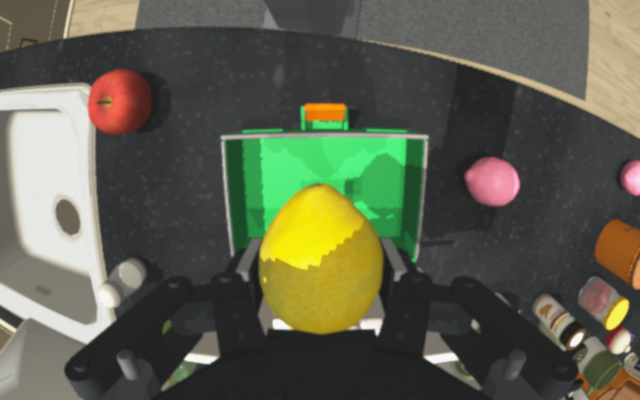

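The wrist view shows the lemon gripped over the box. The front rim runs from (222,136) to (427,135) and the orange catch is at (325,112), so the box is squared up with the tool. I check the rim corners against the box estimate, then lower.

```bash

python3 - <<'E'
from h import *
o,f,d,s=pickle.load(open('w2.pkl','rb'))
a,b=[wonz(f,o,u,v,.075) for u,v in((222,136),(427,135))]
D=b-a; yaw=np.degrees(np.arctan2(-D[0],D[1])); print(a.round(4),b.round(4),np.linalg.norm(D).round(4),yaw)
c=(a+b)/2; r=np.radians(yaw); print('centre est',c[:2]+.065*np.array([np.cos(r),np.sin(r)]))
E
python3 -m crank '[[[0,0,30,0,0,0,1],[0,0,60,0,0,0,1],[0,0,90,0,0,0,1],[0,0,115,0,0,0,1],[0,0,135,0,0,0,1],[0,0,150,0,0,0,1],[0,0,158,0,0,0,1],[0,0,158,0,0,0,1],[0,0,158,0,0,0,-1],[0,0,158,0,0,0,-1]]]'
```

```text
[0.4453 0.0056 0.075 ] [0.4187 0.1864 0.075 ] 0.1827 8.355403727437357
centre est [0.49630363 0.10544039]
time: 6.6
position: [0.4854, 0.0992, 0.0421]
orientation: [-0.219, 3.132, 0.001]
wrist_force: [0.3, 0.2, 0.1]
finger_gap: 0.997
gripper_force: 0.0
```

```bash

python3 -m crank '[[[0,0,0,0,0,0,-1],[0,0,-20,0,0,0,-1],[0,0,-60,0,0,0,-1],[0,0,-110,0,0,0,-1],[0,0,-160,0,0,0,-1],[0,0,-210,0,0,0,-1],[0,0,-248,0,0,0,0],[0,0,-248,0,0,0,1],[0,0,-248,0,0,0,1],[0,0,-248,0,0,0,1]]]'
python3 - <<'E'
from h import *
from rig import *
togo([.607,.119,.29],98.3)
o=observe(); F={n:grab_frame(n) for n in('wrist','side','scene')}; pickle.dump((o,F),open('w3.pkl','wb'))
a=F['wrist']['color']; b=F['side']['color'][110:310,230:500]
b=cv2.resize(b,None,fx=2.3,fy=2.3,interpolation=cv2.INTER_CUBIC); save('d3.png',b)
f=F['wrist']
for st,c,m in blobs(f,(22,100,80),(36,255,255),200): print(st,c,wonz(f,o,*c,.032))
E
```

```text
time: 7.85
position: [0.4839, 0.0988, 0.2879]
orientation: [0.219, -3.131, 0.001]
wrist_force: [0.5, 0.7, -0.3]
finger_gap: 0.147
gripper_force: 0.0
t 7.85 pos [0.4839 0.0988 0.2879] yaw_y 98.0 z [-0.003 -0.001 -1.   ] F [ 0.5  0.7 -0.3] gap 0.15 gf 0.0
shift [-124.7    2.9   -2.4] wz -0.3144317505135348
[ 301  138   41   58 1764] [320.88435374 166.50113379] [0.48228314 0.09861904 0.032     ]
[576 276  25  31 510] [587.8627451  290.93137255] [0.64938307 0.69969671 0.032     ]
```

View pics/d3.png

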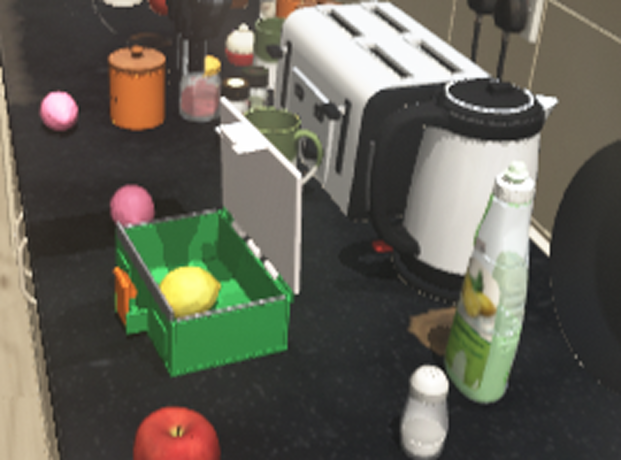

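The side crop shows the lemon lying in the box at (190,290), with the lid upright. The kettle base is at (400,270) and its handle at (378,190). The bottle is at (490,330).

```bash

python3 - <<'E'
from h import *
o,F=pickle.load(open('w3.pkl','rb')); d,s=F['side'],F['scene']
g=lambda u,v:(u/2.3+230,v/2.3+110)
print('kettle base',onz(d,*g(395,272),0),'spot left of kettle',onz(d,*g(350,262),0),'handle bottom',onz(d,*g(372,215),.05), onz(d,*g(372,130),.2),'toaster corner base',onz(d,*g(345,212),0),'top',onz(d,*g(365,100),.2))
print('bottle base left',onz(d,*g(450,380),0), 'mug',onz(d,*g(305,175),.03))
c=np.array([.496,.103]);r=np.radians(8.3);R=np.array([[np.cos(r),-np.sin(r)],[np.sin(r),np.cos(r)]])
# lid top edge corners: predictions vs angle
for th in(1.45,1.55,1.65):
    for off in(0,.007):
        print(th,off,[ (proj(d,[*(c+R@[.067-.139*np.cos(th)+off*np.sin(th),y]),.072+.139*np.sin(th)+off*np.cos(th)])-[230,110])*2.3 for y in(-.098,.098)])
E
```

```text
kettle base [0.74489122 0.13175916 0.        ] spot left of kettle [0.69983013 0.16281506 0.        ] handle bottom [0.73093032 0.18405555 0.05      ] [0.68603567 0.11505315 0.2       ] toaster corner base [0.73618392 0.27712972 0.        ] top [0.70787263 0.1905911  0.2       ]
bottle base left [ 0.7218653 -0.0638572  0.       ] mug [0.69710671 0.33225002 0.03      ]
1.45 0 [array([288.34264092, 177.14988195]), array([210.46843866,  97.44458518])]
1.45 0.007 [array([295.0246277 , 175.21358985]), array([216.31296414,  95.92559897])]
1.55 0 [array([301.58969487, 173.94687673]), array([222.08480489,  95.00194761])]
1.55 0.007 [array([308.20738792, 172.66592549]), array([227.90673566,  94.06659247])]
1.65 0 [array([314.63415492, 172.05477791]), array([233.59135073,  93.72501362])]
1.65 0.007 [array([321.1083977 , 171.43500677]), array([239.32227047,  93.37695627])]
```

```bash

python3 -m crank '[[[-30,1,0,0,0,0,1],[-60,2,0,0,0,0,1],[-90,3,0,0,0,0,1],[-110,3,0,0,0,0,1],[-110,3,0,0,0,0,1],[-110,3,30,0,0,0,1],[-110,3,60,0,0,0,1],[-110,3,90,0,0,0,1],[-110,3,116,0,0,0,1],[-110,3,116,0,0,0,1]]]'
python3 - <<'E'
from h import *
from rig import *
togo([.5623,.1127,.072],98.3)
f=grab_frame('side'); a=f['color'][110:310,230:500]; save('d4.png',cv2.resize(a,None,fx=2.2,fy=2.2,interpolation=cv2.INTER_CUBIC))
E
```

```text
time: 9.25
position: [0.5909, 0.1168, 0.1713]
orientation: [0.218, -3.129, 0.001]
wrist_force: [1.0, -0.1, 0.9]
finger_gap: 0.001
gripper_force: 0.0
t 9.25 pos [0.5909 0.1168 0.1713] yaw_y 98.0 z [-0.005 -0.001 -1.   ] F [ 1.  -0.1  0.9] gap 0.0 gf 0.0
shift [28.4 -0.1 99.4] wz -0.31090684460012596
```

View pics/d4.png

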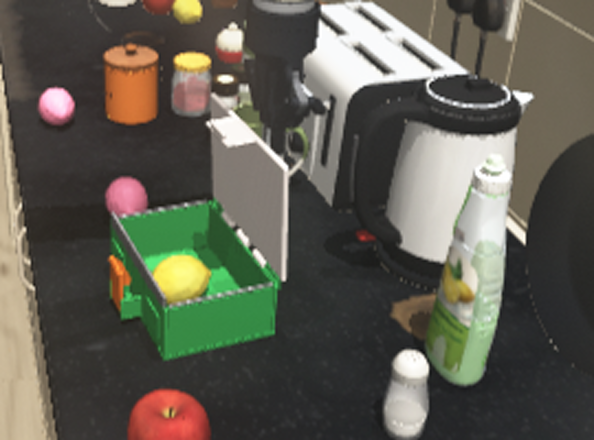

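Fingers are behind the upright lid at about (285,150), with clear space to the kettle. I sweep the lid forward along its arc.

```bash

python3 -m crank '[[[10,0,0,0,0,0,1],[19,0,-1,0,0,0,1],[32,0,-1,0,0,0,1],[46,0,-1,0,0,0,1],[60,0,2,0,0,0,1],[74,0,5,0,0,0,1],[88,0,12,0,0,0,1],[101,0,19,0,0,0,1],[101,0,19,0,0,0,1],[101,0,19,0,0,0,1]]]'
python3 - <<'E'
from h import *
togo([.5623,.1127,.072],98.3)
E
```

```text
time: 10.55
position: [0.4934, 0.1033, 0.1544]
orientation: [-0.219, 3.134, 0.0]
wrist_force: [-0.2, 0.3, 0.0]
finger_gap: -0.0
gripper_force: 0.0
t 10.55 pos [0.4934 0.1033 0.1544] yaw_y 98.0 z [ 0.  0. -1.] F [-0.2  0.3  0. ] gap -0.0 gf 0.0
shift [-69.5  -0.2  82.4] wz -0.3155956039856136
```

```bash

python3 -m crank '[[[7,0,5,0,0,0,1],[14,0,11,0,0,0,1],[21,0,17,0,0,0,1],[28,0,24,0,0,0,1],[32,0,30,0,0,0,1],[36,0,36,0,0,0,1],[40,0,43,0,0,0,1],[40,0,43,0,0,0,1],[40,0,43,0,0,0,1],[40,0,43,0,0,0,1]]]'
python3 - <<'E'
from h import *
from rig import *
togo([.5623,.1127,.072],98.3)
o=observe();F={n:grab_frame(n) for n in('wrist','side')}; pickle.dump((o,F),open('w5.pkl','wb'))
a=F['side']['color'][190:290,250:400]; a=cv2.resize(a,(600,400),interpolation=cv2.INTER_CUBIC)
save('d5.png',a)
for n in F: print(n,[(b[0],b[1].round(1)) for b in blobs(F[n],(5,170,150),(20,255,255),20)])
E
```

```text
time: 11.8
position: [0.4539, 0.0977, 0.1115]
orientation: [-0.219, 3.133, 0.0]
wrist_force: [-0.0, 0.4, -0.7]
finger_gap: 0.003
gripper_force: 0.0
t 11.8 pos [0.4539 0.0977 0.1115] yaw_y 98.0 z [ 0.  0. -1.] F [-0.   0.4 -0.7] gap 0.0 gf 0.0
shift [-109.4   -0.2   39.5] wz -0.31640847712212405
wrist [(array([ 47, 131,   9,  22,  48], dtype=int32), array([ 52.3, 141.8])), (array([294, 149,  58,  14, 758], dtype=int32), array([322.1, 155.3])), (array([303, 222,  36,  14, 332], dtype=int32), array([320.9, 229. ]))]
side [(array([353, 110,   6,   6,  22], dtype=int32), array([355.2, 112.2])), (array([279, 142,   5,  23,  76], dtype=int32), array([280.8, 152.5])), (array([280, 226,   9,  20,  66], dtype=int32), array([284. , 234.6]))]
```

View pics/d5.png

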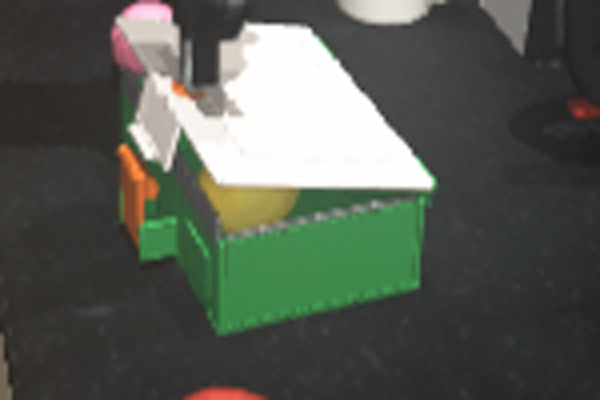

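The side crop shows the lid at roughly 16–20°, its tongue (160,120) above the catch (130,190), with the fingertips just behind the orange mark at (185,90). I check the mark against the tip, then press.

```bash

python3 - <<'E'
from h import *
o,F=pickle.load(open('w5.pkl','rb')); f=F['wrist']
R=Ro.from_rotvec(o['orientation']).as_matrix()
for p in((303,229),(339,229),(321,222),(321,236)): print(p,((R.T@(wonz(f,o,*p,.113)-o['position']))*1000).round(1))
E
python3 -m crank '[[[3,0,2,0,0,0,1],[6,0,3,0,0,0,1],[8,0,5,0,0,0,1],[9,0,6,0,0,0,1],[10,0,8,0,0,0,1],[10,0,9,0,0,0,1],[10,0,10,0,0,0,1],[10,0,11,0,0,0,1],[10,0,11,0,0,0,1],[10,0,11,0,0,0,1]]]'
python3 - <<'E'
from h import *
togo([.5623,.1127,.072],98.3)
E
```

```text
(303, 229) [14.8 -8.4 -1.5]
(339, 229) [14.8  9.2 -1.5]
(321, 222) [18.4  0.4 -1.5]
(321, 236) [11.1  0.4 -1.5]
time: 13.15
position: [0.4437, 0.0963, 0.1003]
orientation: [-0.219, 3.134, 0.0]
wrist_force: [0.5, 0.4, -1.2]
finger_gap: -0.001
gripper_force: 0.0
t 13.15 pos [0.4437 0.0963 0.1003] yaw_y 98.0 z [ 0.  0. -1.] F [ 0.5  0.4 -1.2] gap -0.0 gf 0.0
shift [-119.7   -0.3   28.3] wz -0.31174734599035503
```

```bash

python3 -m crank '[[[0,0,1,0,0,0,1],[0,0,2,0,0,0,1],[1,0,3,0,0,0,1],[1,0,4,0,0,0,1],[1,0,5,0,0,0,1],[1,0,5,0,0,0,1],[1,0,5,0,0,0,1],[1,0,5,0,0,0,1],[1,0,5,0,0,0,1],[1,0,5,0,0,0,1]]]'
python3 - <<'E'
from h import *
togo([.5623,.1127,.072],98.3)
E
```

```text
time: 14.4
position: [0.443, 0.0962, 0.0955]
orientation: [-0.219, 3.133, 0.0]
wrist_force: [0.2, -0.3, 5.4]
finger_gap: 0.0
gripper_force: 2.5
t 14.4 pos [0.443  0.0962 0.0955] yaw_y 98.0 z [ 0.001  0.    -1.   ] F [ 0.2 -0.3  5.4] gap 0.0 gf 2.5
shift [-120.4   -0.3   23.6] wz -0.31387767098151187
```

```bash

for i in 1 2; do python3 -m crank '[[[0,0,0.5,0,0,0,1],[0,0,1,0,0,0,1],[0,0,1.5,0,0,0,1],[0,0,2,0,0,0,1],[0,0,2,0,0,0,1],[0,0,2,0,0,0,1],[0,0,2,0,0,0,1],[0,0,2,0,0,0,1],[0,0,2,0,0,0,1],[0,0,2,0,0,0,1]]]' | grep -E 'pos|wrist'
done
python3 - <<'E'
from h import *
togo([.5623,.1127,.072],98.3)
E
```

```text
position: [0.4427, 0.0962, 0.0936]
wrist_force: [-2.0, -0.2, 6.8]
position: [0.4428, 0.0962, 0.0913]
wrist_force: [0.8, 0.9, -0.1]
t 16.9 pos [0.4428 0.0962 0.0913] yaw_y 98.0 z [ 0.  0. -1.] F [ 0.8  0.9 -0.1] gap 0.0 gf 0.0
shift [-120.7   -0.3   19.4] wz -0.3125592668878596
```

The catch has given way. I continue down into the seal.

```bash

python3 -m crank '[[[0,0,0.5,0,0,0,1],[0,0,1,0,0,0,1],[0,0,1.5,0,0,0,1],[0,0,2,0,0,0,1],[0,0,2.5,0,0,0,1],[0,0,3,0,0,0,1],[0,0,3,0,0,0,1],[0,0,3,0,0,0,1],[0,0,3,0,0,0,1],[0,0,3,0,0,0,1]]]' | grep -E 'pos|wrist'
python3 - <<'E'
from h import *
togo([.5623,.1127,.072],98.3)
E
```

```text
position: [0.4427, 0.0962, 0.0883]
wrist_force: [-0.5, -0.6, -0.4]
t 18.15 pos [0.4427 0.0962 0.0883] yaw_y 98.0 z [ 0.  0. -1.] F [-0.5 -0.6 -0.4] gap -0.0 gf 0.0
shift [-120.7   -0.2   16.3] wz -0.31461951760825
```

```bash

python3 -m crank '[[[0,0,0.5,0,0,0,1],[0,0,1,0,0,0,1],[0,0,1.5,0,0,0,1],[0,0,1.5,0,0,0,1],[0,0,1.5,0,0,0,1],[0,0,1.5,0,0,0,1],[0,0,1.5,0,0,0,1],[0,0,1.5,0,0,0,1],[0,0,1.5,0,0,0,1],[0,0,1.5,0,0,0,1]]]' | grep -E 'pos|wrist'
python3 - <<'E'
from h import *
togo([.5623,.1127,.072],98.3)
E
```

```text
position: [0.4427, 0.0961, 0.0868]
wrist_force: [-0.7, -0.6, -0.1]
t 19.4 pos [0.4427 0.0961 0.0868] yaw_y 98.0 z [ 0.  0. -1.] F [-0.7 -0.6 -0.1] gap -0.0 gf 0.0
shift [-120.7   -0.2   14.8] wz -0.3191487636669308
```

```bash

python3 -m crank '[[[0,0,0.5,0,0,0,1],[0,0,1,0,0,0,1],[0,0,1.5,0,0,0,1],[0,0,2,0,0,0,1],[0,0,2,0,0,0,1],[0,0,2,0,0,0,1],[0,0,2,0,0,0,1],[0,0,2,0,0,0,1],[0,0,2,0,0,0,1],[0,0,2,0,0,0,1]]]' | grep -E 'pos|wrist'

```

```text
position: [0.4427, 0.0962, 0.0851]
wrist_force: [-2.2, -0.3, 5.7]
```

```bash

python3 -m crank '[[[0,0,0.5,0,0,0,1],[0,0,1,0,0,0,1],[0,0,1,0,0,0,1],[0,0,1,0,0,0,1],[0,0,1,0,0,0,1],[0,0,1,0,0,0,1],[0,0,1,0,0,0,1],[0,0,1,0,0,0,1],[0,0,1,0,0,0,1],[0,0,1,0,0,0,1]]]' | grep -E 'pos|wrist'

```

```text
position: [0.4426, 0.0961, 0.0842]
wrist_force: [-2.0, -1.1, 6.8]
```

```bash

python3 -m crank '[[[0,0,0.5,0,0,0,1],[0,0,1,0,0,0,1],[0,0,1.5,0,0,0,1],[0,0,1.5,0,0,0,1],[0,0,1.5,0,0,0,1],[0,0,1.5,0,0,0,1],[0,0,1.5,0,0,0,1],[0,0,1.5,0,0,0,1],[0,0,1.5,0,0,0,1],[0,0,1.5,0,0,0,1]]]' | grep -E 'pos|wrist'

```

```text
position: [0.4424, 0.0961, 0.0824]
wrist_force: [-2.5, 0.2, 5.4]
```

```bash

python3 -m crank '[[[0,0,0.5,0,0,0,1],[0,0,1,0,0,0,1],[0,0,1,0,0,0,1],[0,0,1,0,0,0,1],[0,0,1,0,0,0,1],[0,0,1,0,0,0,1],[0,0,1,0,0,0,1],[0,0,1,0,0,0,1],[0,0,1,0,0,0,1],[0,0,1,0,0,0,1]]]' | grep -E 'pos|wrist'

```

```text
position: [0.4424, 0.0961, 0.082]
wrist_force: [-3.6, -1.0, 13.6]
```

```bash

python3 -m crank '[[[0,0,0.2,0,0,0,1],[0,0,0.4,0,0,0,1],[0,0,0.4,0,0,0,1],[0,0,0.4,0,0,0,1],[0,0,0.4,0,0,0,1],[0,0,0.4,0,0,0,1],[0,0,0.4,0,0,0,1],[0,0,0.4,0,0,0,1],[0,0,0.4,0,0,0,1],[0,0,0.4,0,0,0,1]]]' | grep -E 'pos|wrist'

```

```text
position: [0.4424, 0.0961, 0.0818]
wrist_force: [-6.1, -0.6, 16.0]
```

```bash

python3 -m crank '[[[0,0,0.2,0,0,0,1],[0,0,0.4,0,0,0,1],[0,0,0.4,0,0,0,1],[0,0,0.4,0,0,0,1],[0,0,0.4,0,0,0,1],[0,0,0.4,0,0,0,1],[0,0,0.4,0,0,0,1],[0,0,0.4,0,0,0,1],[0,0,0.4,0,0,0,1],[0,0,0.4,0,0,0,1]]]' | grep -E 'pos|wrist'

```

```text
position: [0.4424, 0.0961, 0.0815]
wrist_force: [-4.6, -1.4, 18.3]
```

```bash

python3 -m crank '[[[0,0,0.2,0,0,0,1],[0,0,0.4,0,0,0,1],[0,0,0.6,0,0,0,1],[0,0,0.6,0,0,0,1],[0,0,0.6,0,0,0,1],[0,0,0.6,0,0,0,1],[0,0,0.6,0,0,0,1],[0,0,0.6,0,0,0,1],[0,0,0.6,0,0,0,1],[0,0,0.6,0,0,0,1]]]' | grep -E 'pos|wrist'
python3 - <<'E'
from h import *
from rig import *
f=grab_frame('side'); o,F=pickle.load(open('w5.pkl','rb'))
for g in(F['side'],f):print([(b[0],b[1].round(2)) for b in blobs(g,(5,170,110),(20,255,255),20) if abs(b[1][1]-234)<20])
a=f['color'][200:275,260:360]; save('d6.png',cv2.resize(a,(800,600),interpolation=cv2.INTER_CUBIC))
E
```

```text
position: [0.4424, 0.0961, 0.0814]
wrist_force: [-7.2, -0.5, 22.8]
[(array([280, 226,   9,  20,  68], dtype=int32), array([283.97, 234.68]))]
[(array([280, 227,   9,  18,  59], dtype=int32), array([284.12, 234.75]))]
```

View pics/d6.png

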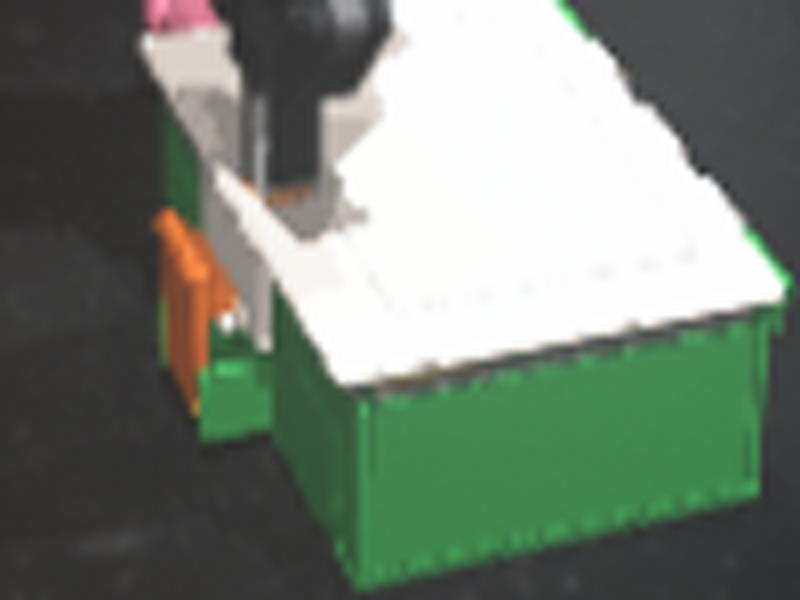

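The lid is flat on the rim, the orange catch (185,300) is in its original place, and the tongue's white nose (228,318) sits under it. Motion has stopped against a hard stop at 22.8 N. I ease off slowly: if force drops at once, it's latched.

```bash

python3 -m crank '[[[0,0,-0.5,0,0,0,1],[0,0,-1,0,0,0,1],[0,0,-1.5,0,0,0,1],[0,0,-2,0,0,0,1],[0,0,-2.5,0,0,0,1],[0,0,-2.5,0,0,0,1],[0,0,-2.5,0,0,0,1],[0,0,-2.5,0,0,0,1],[0,0,-2.5,0,0,0,1],[0,0,-2.5,0,0,0,1]]]' | grep -E 'pos|wrist'

```

```text
position: [0.4425, 0.0961, 0.0823]
wrist_force: [-3.1, 0.4, 4.5]
```

```bash

python3 -m crank '[[[0,0,-0.5,0,0,0,1],[0,0,-1,0,0,0,1],[0,0,-1.5,0,0,0,1],[0,0,-1.5,0,0,0,1],[0,0,-1.5,0,0,0,1],[0,0,-1.5,0,0,0,1],[0,0,-1.5,0,0,0,1],[0,0,-1.5,0,0,0,1],[0,0,-1.5,0,0,0,1],[0,0,-1.5,0,0,0,1]]]' | grep -E 'pos|wrist'

```

```text
position: [0.4427, 0.0961, 0.0839]
wrist_force: [-0.1, 0.1, 0.1]
```

Force is zero at 0.0839, while the unlatched lid pushed back with about 7 N at 0.0842, so it is latched. I withdraw and check the freed lid.

```bash

python3 -m crank '[[[0,0,-10,0,0,0,1],[0,0,-40,0,0,0,1],[0,0,-80,0,0,0,1],[0,0,-120,0,0,0,1],[0,0,-150,0,0,0,1],[0,0,-150,0,0,0,1],[0,0,-150,0,0,0,1],[0,0,-150,0,0,0,1],[0,0,-150,0,0,0,1],[0,0,-150,0,0,0,1]]]' | grep -E 'pos|wrist'
python3 - <<'E'
from h import *
from rig import *
f=grab_frame('side'); 
print([(b[0],b[1].round(2)) for b in blobs(f,(5,170,110),(20,255,255),20) if abs(b[1][1]-234)<20])
a=f['color'][200:275,260:360]; save('d7.png',cv2.resize(a,(800,600),interpolation=cv2.INTER_CUBIC))
p=cv2.imread('pics/d6.png').astype(int); q=cv2.imread('pics/d7.png').astype(int)
print('changed px in right lid edge/tongue region',(np.abs(p-q).max(2)[250:]>40).sum())
E
```

```text
position: [0.4425, 0.0961, 0.2334]
wrist_force: [0.3, -0.4, -0.1]
[(array([280, 227,   9,  18,  56], dtype=int32), array([284.04, 234.59]))]
changed px in right lid edge/tongue region 1261
```

View pics/d7.png

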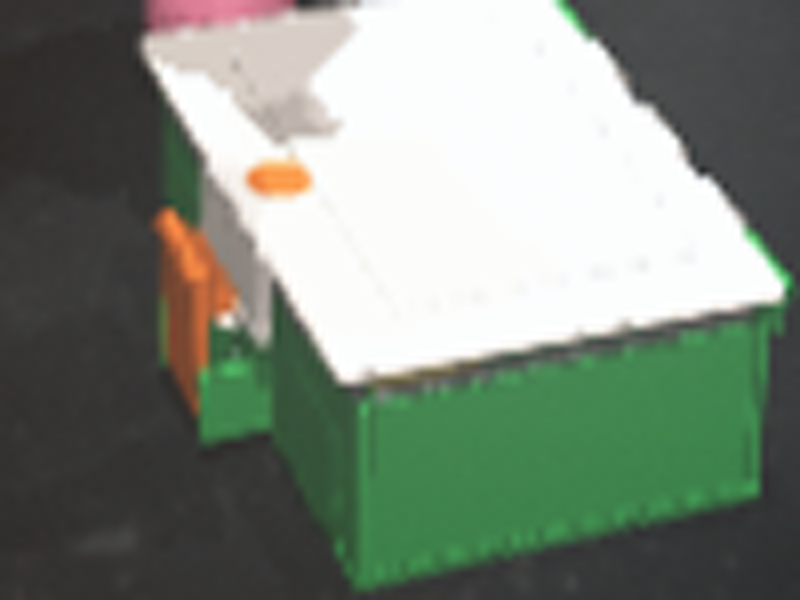

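The lid stayed flat after release (its edge corner still at (345,382)). The catch is home at (185,300), over the tongue. I hand in.

```bash
python3 -c "
from rig import *
print(hand_in())"
```

```text
the job is handed in; nothing more can be done
None
```

The yellow lemon is in the lunchbox and the lid is latched shut with the catch back over its tongue; wrist-force readings peaked at about 24 N, taken only at the end of each move. The arm never went near the apple, mug or salt shaker, and the job is handed in, though `hand_in()` gave no verdict.

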